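Push the spacer row home and report it ready

ROBOT

A 6-joint arm with a two-finger parallel gripper is mounted at the origin on the work surface. World frame = base frame: x ahead of the robot, y to its left, z up, the work surface at z = 0. Lengths are in mm, angles in rad, forces in N, time in s.
With the tool pointing down it reaches from about 300 to 950 mm from the base axis. Payload 3.1 kg.
Tool frame: the origin (TCP) lies midway between the tips of the shut fingers; the grasp point (between the pads) lies 19 mm behind it (manip.grip_point_offset is the distance from the TCP to the grasp point, in mm); z points along the fingers, y is the direction in which the jaws open and shut (so a half turn about z gives the same grasp; the last joint's range is limited). The gripper opens to 85 mm and grips with 20 to 120 N. Pads are 22 mm wide; open, the fingers measure 114 mm over their backs; the gripper's body (76 mm by 85 mm) begins 54 mm behind the grasp point. The pads swing forward as they close: fully open they stand 13 mm farther back than shut.
Start: joints at [-1.241, 0.308, 1.634, -0, 1.2, -0.07], TCP at [243.246, -575.729, 231.272] pointing down, gripper open.
Joint ranges: [-3.06, 3.06], [-0.79, 1.96], [0.05, 2.63], [-1.19, 4.34], [0.05, 2.64], [-2.94, 2.94]. Speed limits (rad/s): [2.79, 2.79, 3.14, 3.14, 3.14, 3.14].

INTERFACE

Orientations are given as a unit quaternion [x, y, z, w].
In Python, from plant import sensors, viewer, job_done, manip gives the robot as it stands.
- The arm moves only by the tool play_rows, never from a script. Its argument "increments" is a list that holds one entry, the list of rows, each a list of 7 numbers: the turn, a rotation vector about the tool's x, y, z in degrees, then the shift along the tool's x, y, z in cm, then the gripper command: -1 is fully open, 1 is shut, values between are in proportion. In form: [[[rx, ry, rz, dx, dy, dz, claw], ...]]. A call has 1 to 5 rows; each row is the pose to reach, as a shift and turn from the pose commanded when the call began, along the tool's axes at that moment; what a row does not reach only later rows make up. A row lasts 1/12 s, in which the tool goes at most 41.7 mm and 7.16 degrees, less where a joint would pass 70% of its speed; a pose out of reach is approached as far as the arm can. A call with a gripper value outside its range is refused whole. The fingers move at their own pace and stop on an object; "grip_force" is the grip in N (left out, the last holds). Time passes only in rows, so rows that repeat a pose let the fingers close. It gives the time, the measured TCP pose, the force and the opening at its end, in the units of the state.
- sensors.sense(): the state, without advancing time (a new reading comes with each control period).
- viewer.grab_frame(name): name is "scene" or "top" or "wrist"; returns a dict with "frame" (420x560x3 uint8, red, green, blue), "z_map" (420x560 float32, mm along the optical axis (not along the pixel's ray), 0 where there is no reading), "vfov" (degrees; the focal length in pixels is half the picture's height over the tangent of half this angle, whatever the lens; pixels are square), "cx", "cy" (the principal point, pixels), "k1" (the pictures are not rectified: a ray, as slopes to the right and down, at radius r is drawn at 1 + k1 r^2 times it, then the intrinsics apply), "world_to_cam" (4x4, takes a point from world to camera coordinates). Camera axes: x right, y down, z forward; pixel columns grow to the right and rows downward; lengths in mm; the calibration is good to about 2 mm. A picture is of the moment at which its call begins.
- job_done(): hands the job in, once; it reports no verdict.
The state is a dict: "clock": time; "joint_pos": joint angles; "dq": joint speeds; "effort": joint torques, N m; "tool_pos": TCP position; "tool_rot": TCP orientation; "wrist_force": force on the tool from outside, world axes, zero at the start; "moment": the same for the moment, N m; "grip_width": finger opening in mm.
Only numpy, scipy, OpenCV 4.12 (cv2) and the standard library are available. Lean on these libraries where they do the work, as an engineer would, in place of code of your own. Each camera call takes 0.05 s, during which the arm holds its last target. There are 200 camera calls.

TASK

With the fingertips behind the last of the four spacer blocks on the rail, push the whole row along the rail together until it is fully home against the yellow end stop, all blocks touching. Then press the green ready button beside the rail all the way down and let it go. Do not lift or tip the blocks or let the row come apart, do not press the button before the row is home, and leave everything else on the bench where it is.

Things in the scene. Friction and masses are not known exactly. Their poses are not given: they have to be found in the camera images.
- rail: fixed loading rail, 400 mm long, 75 mm wide: dark steel base plate 12 mm thick, its top is the floor on which the blocks slide; blue side walls 8 mm high above that floor (tops 20 mm above the bench), 43 mm apart inside, open at the rear end (x = -200 mm). Yellow end stop 30 mm thick, 40 mm tall above the floor, 43 mm wide at the +x end. Origin at the middle of the rail's underside on the bench; x runs along the rail towards the stop, z up
- stop_face (a point): middle of the stop's face that the row must meet, at the floor of the rail (170 mm from the rail's middle, 12 mm above the bench); x runs along the rail in the direction of pushing (into the stop), y across, z up. The row of four is 160 mm long when closed up, so home, the rearmost block's centre is 140 mm before this point
- block_silver: bright aluminium spacer block, 40 x 40 x 34 mm tall with a dark bore mark on top, about 0.14 kg; origin at the centre of its underside, x along the rail towards the stop, z up. One of the four in the row on the rail; their order in the row changes
- block_red: red spacer block, 40 x 40 x 34 mm tall with a dark bore mark on top, about 0.14 kg; origin at the centre of its underside, x along the rail towards the stop, z up. One of the four in the row on the rail; their order in the row changes
- block_blue: blue spacer block, 40 x 40 x 34 mm tall with a dark bore mark on top, about 0.14 kg; origin at the centre of its underside, x along the rail towards the stop, z up. One of the four in the row on the rail; their order in the row changes
- block_brass: brass-coloured spacer block, 40 x 40 x 34 mm tall with a dark bore mark on top, about 0.14 kg; origin at the centre of its underside, x along the rail towards the stop, z up. One of the four in the row on the rail; their order in the row changes
- ready_top (a point): centre of the top of the green push button, 36 mm across, in a yellow housing on the bench beside the rail on the robot's side (housing 52 mm across, 12 mm tall; button top 22 mm above the bench); pressed straight down 6 mm
- ready (a joint): button travel in m: 0 released, 0.006 fully down; a spring brings it back up, fully down takes about 5 N
- spare_block: bystander: a loose aluminium block like those in the row, 40 x 40 x 34 mm, standing on the bench on the far side of the rail from the robot; not part of the row, leave alone; origin at its underside
- collar: bystander: steel collar, 48 mm across, 18 mm tall, on the bench on the far side of the rail from the robot; origin at its underside
- wrench: bystander: wrench 180 mm long lying on the bench to the right; origin at the middle of its underside, x along it
- screwdriver: bystander: screwdriver lying on the bench to the left; x along it
- paste_jar: bystander: orange jar, 68 mm across, 75 mm tall, on the left; origin at its underside
- spray: bystander: green can, 60 mm across, 170 mm tall, far left; origin at its underside
- sander: bystander: grey palm sander, 124 mm across the pad, 122 mm tall, far right; origin at its underside
Not all that is in view belongs to the job. What is meant by the block_red is not pink or turquoise, and is the smaller of those in its own colour.

How it is judged:
By the outcome, as a careful person would: the job done as asked, in the order asked, and still so for the second after the job is handed in, with the robot touching nothing.
It also fails if it takes over 38 s, if anything falls off the work surface, if the arm or the gripper's body presses on something with over 40 N, if the wrist force passes 120 N, or if a joint passes its speed limit or range.

## Working session

There is one attempt and no reset: what is moved stays moved. The work goes in short steps, Python scripts to look and compute and a tool call to move; the robot and the scene stay as the last step left them, time stands still between calls to the robot, and variables do not carry over. Pictures are saved under pics/ and viewed, about 8 in all and at most 12, crops included, and the job is handed in when it is done.

Besides the shell and the picture viewer there is one more tool, called after "Request:" as name([rows], argument=value, ...), one row to a line, values as JSON. play_rows: Moves the arm, as the interface text tells. Its arguments: {"type":"object","properties":{"increments":{"type":"array","items":{"type":"array","items":{"type":"array","items":{"type":"number"}}}},"grip_force":{"type":"number"}},"required":["increments"]}

```bash
ls; mkdir -p pics
cat > h.py <<'E'
import numpy as np, cv2
from plant import sensors, viewer, job_done, manip
def grab(n):
    f=viewer.grab_frame(n); np.savez('/tmp/%s.npz'%n,**f); return f
def load(n): return dict(np.load('/tmp/%s.npz'%n))
def K(f):
    h=f['frame'].shape[0]; fl=h/2/np.tan(np.radians(float(f['vfov']))/2)
    return np.array([[fl,0,float(f['cx'])],[0,fl,float(f['cy'])],[0,0,1.]]), np.array([float(f['k1']),0,0,0,0])
def ray(f,uv):
    k,d=K(f); p=cv2.undistortPoints(np.array(uv,float).reshape(-1,1,2),k,d).reshape(-1,2)
    T=f['world_to_cam']; R=T[:3,:3]; c=-R.T@T[:3,3]
    return c, np.c_[p,np.ones(len(p))]@R
def plane(f,uv,z):
    c,r=ray(f,uv); return c+r*((z-c[2])/r[:,2])[:,None]
def proj(f,P):
    k,d=K(f); T=f['world_to_cam']; 
    return cv2.projectPoints(np.array(P,float).reshape(-1,3),cv2.Rodrigues(T[:3,:3])[0],T[:3,3],k,d)[0].reshape(-1,2)
def save(f,n,crop=None,s=1):
    im=f['frame'][:,:,::-1]
    if crop: u0,v0,u1,v1=crop; im=im[v0:v1,u0:u1]
    cv2.imwrite('pics/'+n,cv2.resize(im,None,fx=s,fy=s,interpolation=cv2.INTER_CUBIC))
E
python3 - <<'E'
from h import *
for n in('scene','top'): save(grab(n),n+'1.png',s=1.4)
print(sensors.sense())
E
```

```text
pics
{'clock': 0.1, 'joint_pos': array([-1.24071738e+00,  3.08935906e-01,  1.63509266e+00, -4.99796342e-06,
        1.19972050e+00, -6.96553104e-02]), 'dq': array([-0.00198818, -0.00289824, -0.00545505,  0.00182289, -0.00298022,
       -0.00159619]), 'effort': array([ 3.59965743e-04, -4.16408443e+01, -2.77644467e+01, -7.29867588e-05,
        3.98806063e-03,  1.64070929e-05]), 'tool_pos': array([ 242.98223769, -574.9971065 ,  230.13483011]), 'tool_rot': array([ 9.80092217e-01,  1.98539880e-01, -1.42306439e-04, -1.06877201e-03]), 'wrist_force': array([-0.22713777,  0.41783006,  0.35053112]), 'moment': array([0.01709492, 0.026375  , 0.04128955]), 'grip_width': 85.66424819641523}
```

View pics/scene1.png

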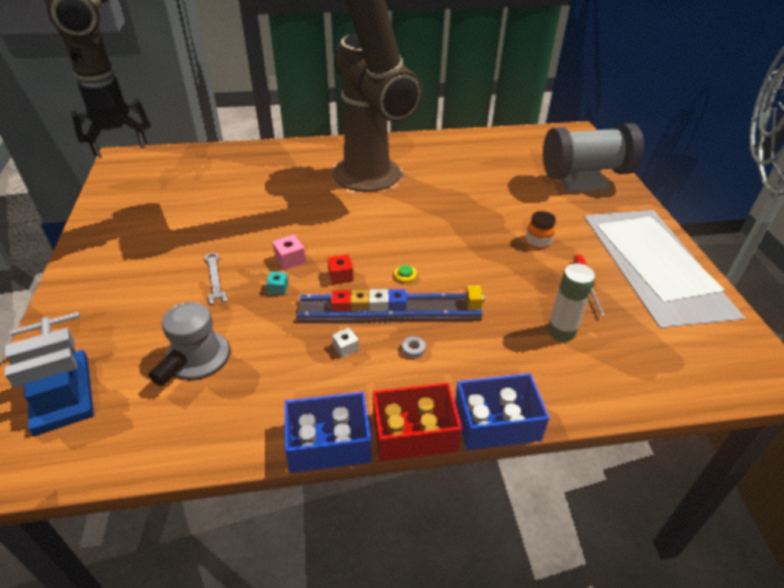

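View pics/top1.png

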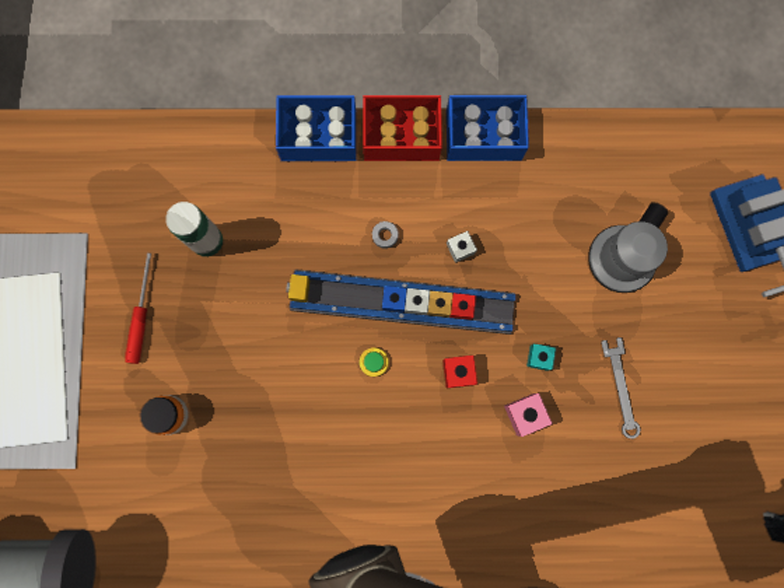

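The top view shows the rail with the stop at left (298,288). The row runs from blue (394,297) through silver (417,299) and brass (440,302) to red (463,305), which is rearmost. The button is at (374,361).

Candidates for the red block are:
- Row red (463,305).
- Bigger bench red (460,371).
- Pink (530,414).
- Turquoise (542,356).
- Red bin (402,128).

I choose the row red, since it is the smaller of the two reds and sits on the rail.

Run:
```python
from h import *
f=load('top'); save(f,'crop1.png',(190,180,390,280),4)
hsv=cv2.cvtColor(f['frame'],cv2.COLOR_RGB2HSV); H,S,V=cv2.split(hsv.astype(int))
yy,xx=np.mgrid[:420,:560]
def cen(n,m,z,box):
    u0,v0,u1,v1=box; m=m&(xx>=u0)&(xx<u1)&(yy>=v0)&(yy<v1)
    k,l,st,c=cv2.connectedComponentsWithStats(m.astype(np.uint8)); i=1+st[1:,4].argmax()
    cnt=cv2.findContours((l==i).astype(np.uint8),0,2)[0][0]; r=cv2.minAreaRect(cnt)
    print(n,st[i],r, plane(f,[r[0]],z).round(1), 'depthz med',np.median(f['z_map'][l==i]))
cen('red',((H<8)|(H>172))&(S>150)&(V>80),46,(310,200,350,235))
cen('brass',(H>12)&(H<28)&(S>110)&(V>110),46,(300,205,324,228))
cen('stop',(H>18)&(H<32)&(S>140)&(V>110),52,(195,190,230,220))
cen('blue',(H>105)&(H<125)&(S>150)&(V>130),46,(272,205,292,222))
cen('green',(H>45)&(H<85)&(S>120)&(V>60),22,(250,240,285,275))
print(plane(f,[[300,210]],12))
# rail from depth: world points height
v,u=np.mgrid[185:245,195:380]; uv=np.c_[u.ravel(),v.ravel()]
c,r=ray(f,uv); P=c+r*f['z_map'][v,u].ravel()[:,None]
for lo,hi in((16,25),(40,49),(49,60)):
    q=P[(P[:,2]>lo)&(P[:,2]<hi)]; rr=cv2.minAreaRect(q[:,:2].astype(np.float32)); print(lo,hi,len(q),rr,cv2.boxPoints(rr).round(1).tolist(),np.median(q[:,2]))
```

```text
red [321 209  19  19 256] ((330.3536376953125, 218.31704711914062), (17.11688804626465, 17.337753295898438), 6.340191841125488) [[ 563.8 -120.9   46. ]] depthz med 1334.2802
brass [306 208  17  17 220] ((314.018310546875, 215.83535766601562), (15.902141571044922, 15.791709899902344), 6.34019136428833) [[570.3 -80.9  46. ]] depthz med 1333.3333
stop [206 196  14  18 209] ((212.35385131835938, 204.66925048828125), (12.03136920928955, 17.116792678833008), 7.125016689300537) [[599.  167.7  52. ]] depthz med 1326.869
blue [273 205  17  16 200] ((281.0, 212.5), (15.0, 16.0), 90.0) [[5.792e+02 1.000e-01 4.600e+01]] depthz med 1333.1804
green [260 251  14  15 155] ((266.60003662109375, 257.8000183105469), (13.416406631469727, 13.416407585144043), 26.56505012512207) [[470.   36.4  22. ]] depthz med 1340.3466
[[590.10962759 -48.33270731  12.        ]]
16 25 1423 ((603.3735961914062, -19.0655517578125), (397.9058837890625, 121.37171173095703), 82.9842758178711) [[518.7999877929688, -209.10000610351562], [639.2999877929688, -223.89999389648438], [687.9000244140625, 171.0], [567.4000244140625, 185.8000030517578]] 19.64150131569795
40 49 985 ((582.0231323242188, 23.387115478515625), (330.23687744140625, 43.193939208984375), 83.15665435791016) [[540.9000244140625, -138.0], [583.7999877929688, -143.10000610351562], [623.0999755859375, 184.8000030517578], [580.2999877929688, 189.89999389648438]] 45.3586646299475
49 60 293 ((582.9193725585938, 21.300216674804688), (324.2281799316406, 42.368778228759766), 83.85712432861328) [[544.5, -137.60000610351562], [586.5999755859375, -142.10000610351562], [621.2999877929688, 180.1999969482422], [579.2000122070312, 184.8000030517578]] 50.913305476060714
```

View pics/crop1.png

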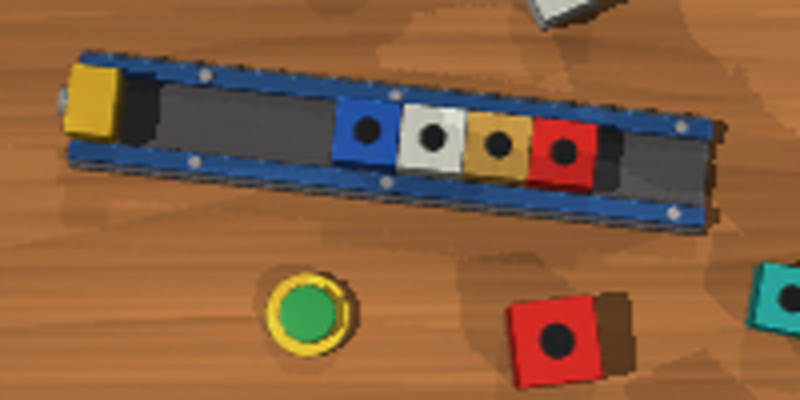

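The row red is rearmost, and the blocks sit closed up about 40 mm apart. The row is about 136 mm short of home. The push direction is about 83° from world x.

```bash
cat >> h.py <<'E'
from scipy.spatial.transform import Rotation as Rn
PHI=np.radians(83.03); d=np.array([np.cos(PHI),np.sin(PHI),0])
def want(p):
    s=sensors.sense(); R=Rn.from_quat(s['tool_rot'])
    Rt=Rn.from_matrix(np.c_[d,np.cross([0,0,-1],d),[0,0,-1]])
    print('rotvec deg',np.degrees((R.inv()*Rt).as_rotvec()).round(2),'shift cm',(R.inv().apply(np.array(p)-s['tool_pos'])/10).round(2),'t',s['clock'],'F',s['wrist_force'].round(1),'pos',s['tool_pos'].round(1),'w',s['grip_width'])
E
python3 -c "
from h import *
want([557.7,-170,150])"
```

```text
rotvec deg [ -0.11  -0.07 -60.13] shift cm [ 44.75 -25.04   8.07] t 0.1 F [-0.2  0.4  0.4] pos [ 243.  -575.   230.1] w 85.66424819641523
```

Request:
play_rows([
  [[0,0,-6,3.4,-1.9,0.2,1],[0,0,-12,6.8,-3.8,0.4,1],[0,0,-18,10.2,-5.7,0.6,1],[0,0,-24,13.6,-7.6,0.8,1],[0,0,-30,17,-9.5,1,1]],
])

```text
clock: 0.52
tool_pos: [363.3, -420.3, 220.6]
tool_rot: [0.894, 0.447, 0.0, -0.0]
wrist_force: [0.7, -0.5, 0.3]
grip_width: 25.8
```

```bash
python3 -c "
from h import *
want([557.7,-170,150])"
```

```text
rotvec deg [ -0.04  -0.04 -29.87] shift cm [31.68  0.56  7.08] t 0.5167 F [ 0.7 -0.5  0.3] pos [ 363.3 -420.3  220.6] w 25.807158912600375
```

Request:
play_rows([
  [[0,0,-6,4,0.1,0.4,1],[0,0,-12,8,0.2,0.8,1],[0,0,-18,12,0.3,1.2,1],[0,0,-24,16,0.4,1.6,1],[0,0,-30,20,0.4,2.0,1]],
])

```text
clock: 0.93
tool_pos: [487.4, -263.1, 200.8]
tool_rot: [0.748, 0.664, -0.0, -0.0]
wrist_force: [0.1, -0.1, -0.2]
grip_width: -0.5
```

```bash
python3 -c "
from h import *
want([557.7,-170,150])"
```

```text
rotvec deg [-0.02 -0.01  0.17] shift cm [10.08  5.88  5.08] t 0.9333 F [ 0.1 -0.1 -0.2] pos [ 487.4 -263.1  200.8] w -0.4566062886399038
```

Request:
play_rows([
  [[0,0,0.2,3.3,1.9,0.9,1],[0,0,0.2,6.6,3.8,1.8,1],[0,0,0.2,9.4,5.5,3,1],[0,0,0.2,10.1,5.9,5,1],[0,0,0.2,10.1,5.9,5,1]],
])

```text
clock: 1.35
tool_pos: [556.1, -168.3, 147.1]
tool_rot: [0.749, 0.662, -0.001, -0.003]
wrist_force: [-1.3, 0.0, -1.1]
grip_width: 0.1
```

```bash
python3 -c "
from h import *
want([557.7,-170,60])
save(grab('wrist'),'w1.png',s=1.4)
f=grab('wrist');t=sensors.sense()['tool_pos']
print('tcp px',proj(f,[t,[557.7,-170,14]]))"
```

```text
rotvec deg [-0.41 -0.14 -0.1 ] shift cm [-0.17  0.25  8.7 ] t 1.35 F [-1.3  0.  -1.1] pos [ 556.1 -168.3  147.1] w 0.13900091962409092
tcp px [[281.27340171 266.09432447]
 [283.29817985 200.40625712]]
```

View pics/w1.png

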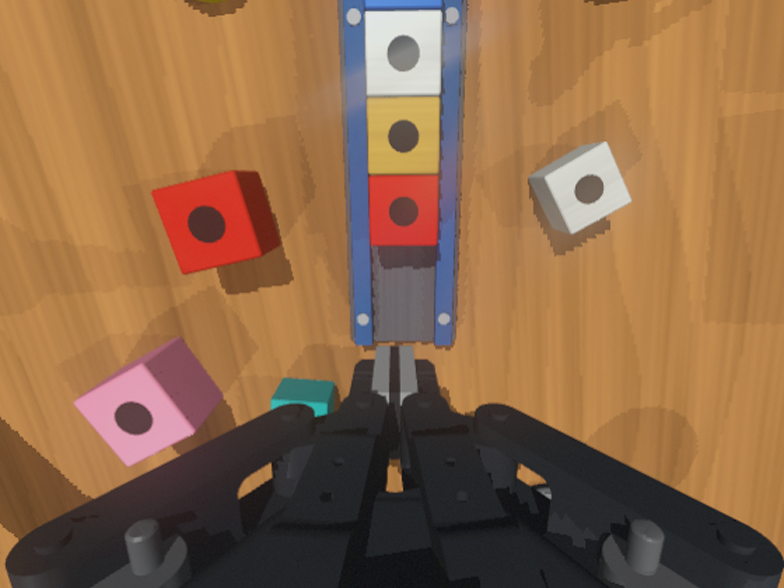

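The wrist view shows red rearmost at (404,210) with clear floor behind it, up to the rail's end at (404,340). The fingers are shut and centred near (393,360), so I measure the lateral offset from this view.

Run:
```python
from h import *
f=grab('wrist'); s=sensors.sense(); print(s['tool_pos'].round(1))
hsv=cv2.cvtColor(f['frame'],cv2.COLOR_RGB2HSV); H,S,V=cv2.split(hsv.astype(int))
yy,xx=np.mgrid[:420,:560]
m=((H<8)|(H>172))&(S>150)&(V>150)&(abs(xx-288)<32)&(abs(yy-150)<35)
r=cv2.boundingRect(m.astype(np.uint8)); print(r)
u0,v0,w,h=r
P=plane(f,[[u0,v0],[u0+w,v0],[u0+w,v0+h],[u0,v0+h]],46); print(P.round(1),P.mean(0).round(1))
# rail walls: blue columns at rows
b=(H>100)&(H<128)&(S>110)&(V>70)
for v in (100,150,190,225):
    x=np.where(b[v,230:345])[0]+230; g=np.split(x,np.where(np.diff(x)>8)[0]+1); print(v,[(a[0],a[-1]) for a in g], plane(f,[[x[0],v],[x[-1]+1,v]],20).mean(0).round(1), [plane(f,[[a[0],v],[a[-1]+1,v]],20).round(1).tolist() for a in g][:0])
print('depth red',np.median(f['z_map'][m]))
```

```text
[ 557.1 -172.3  151.1]
(262, 121, 49, 50)
[[ 550.9  -97.2   46. ]
 [ 589.6 -102.2   46. ]
 [ 585.6 -141.8   46. ]
 [ 545.1 -136.7   46. ]] [ 567.8 -119.5   46. ]
100 [(np.int64(248), np.int64(259))] [544.9 -78.6  20. ] []
150 [(np.int64(250), np.int64(260))] [ 539.8 -120.8   20. ] []
190 [(np.int64(251), np.int64(262)), (np.int64(310), np.int64(321))] [ 563.  -160.9   20. ] []
225 [(np.int64(253), np.int64(253)), (np.int64(263), np.int64(263)), (np.int64(310), np.int64(310))] [ 554.5 -194.6   20. ] []
depth red 241.29675
```

```bash
python3 -c "
from h import *
want([562,-167,30])"
```

```text
rotvec deg [-0.08  0.01 -0.32] shift cm [ 0.59  0.44 12.11] t 1.5 F [ 0.2 -0.1 -0.3] pos [ 557.1 -172.3  151.1] w 0.16940750361444523
```

Request:
play_rows([
  [[0,0,-0.3,0.2,0.2,3,1],[0,0,-0.3,0.4,0.4,6.5,1],[0,0,-0.3,0.4,0.4,9.5,1],[0,0,-0.3,0.4,0.4,12,1],[0,0,-0.3,0.4,0.4,12,1]],
])

```text
clock: 1.92
tool_pos: [557.5, -168.5, 27.1]
tool_rot: [0.75, 0.662, -0.002, -0.004]
wrist_force: [-1.7, 1.0, -0.3]
grip_width: -0.3
```

Request:
play_rows([
  [[0,0,0,0,0,0,1],[0,0,0,0,0,0,1]],
])

```text
clock: 2.08
tool_pos: [563.6, -170.1, 33.4]
tool_rot: [0.749, 0.662, 0.001, 0.002]
wrist_force: [-0.0, -0.4, 0.6]
grip_width: -0.2
```

```bash
python3 -c "
from h import *
f=grab('wrist');save(f,'w2.png',s=1.4)
want([562,-167,15])
t=sensors.sense()['tool_pos']
print('tcp px',proj(f,[t])*1.4)"
```

```text
rotvec deg [ 0.28  0.07 -0.08] shift cm [ 0.28 -0.27  1.9 ] t 2.1333 F [ 0.4 -0.1  0.3] pos [ 564.3 -170.1   34. ] w 0.35029382693237476
tcp px [[393.44349814 368.13322638]]
```

View pics/w2.png

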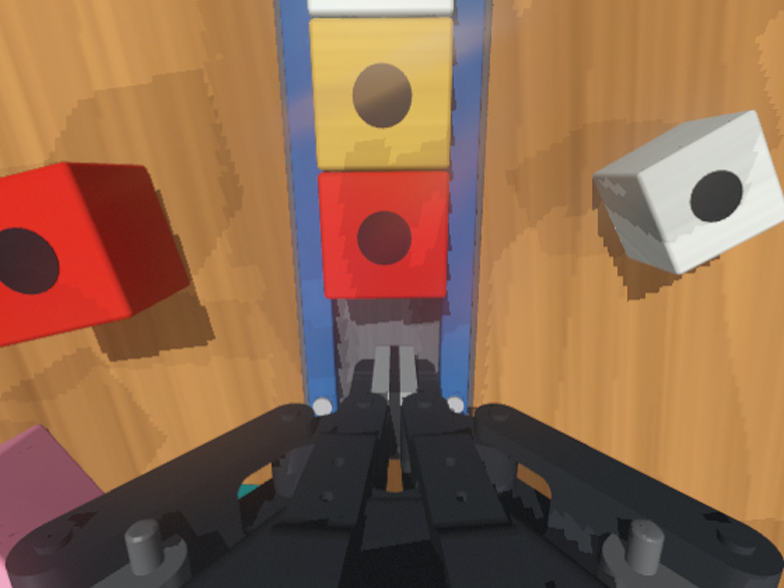

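The rearmost red block is at (385,235). The fingers sit between the walls (335 to 440), about 2 mm to the right of centre at (395,365). I let the arm settle, shift left, then lower.

Request:
play_rows([
  [[0,0,0,0,-0.2,0,1],[0,0,0,0,-0.2,0,1],[0,0,0,0,-0.2,0,1],[0,0,0,0,-0.2,0,1],[0,0,0,0,-0.2,0,1]],
])

```text
clock: 2.55
tool_pos: [560.5, -168.3, 31.8]
tool_rot: [0.749, 0.663, 0.0, 0.0]
wrist_force: [-0.4, -0.2, -1.0]
grip_width: 0.2
```

Run:
```python
from h import *
f=grab('wrist'); want([562,-167,15])
hsv=cv2.cvtColor(f['frame'],cv2.COLOR_RGB2HSV); H,S,V=cv2.split(hsv.astype(int))
b=(H>100)&(H<128)&(S>110)&(V>60)
for v in (225,240,255):
    x=np.where(b[v,190:360])[0]+190; g=np.split(x,np.where(np.diff(x)>8)[0]+1); print(v,[(a[0],a[-1]) for a in g if len(a)>5])
    print(plane(f,[[x[0],v],[x[-1]+1,v]],20).mean(0).round(1))
red=((H<8)|(H>172))&(S>150)&(V>150)
c=np.where(red[:,275])[0]; print('red rear',c.max(),plane(f,[[275,c.max()+1]],46))
```

```text
rotvec deg [ 0.02  0.01 -0.01] shift cm [0.14 0.15 1.66] t 2.6 F [-0.2  0.9 -0. ] pos [ 560.3 -168.2   31.6] w -0.15123085346242943
225 [(np.int64(222), np.int64(242))]
[ 536.7 -148.3   20. ]
240 [(np.int64(223), np.int64(242)), (np.int64(323), np.int64(341))]
[ 562.9 -160.5   20. ]
255 [(np.int64(224), np.int64(243)), (np.int64(321), np.int64(341))]
[ 562.1 -169.5   20. ]
red rear 216 [[ 562.03919332 -138.63099562   46.        ]]
```

Request:
play_rows([
  [[0,0,0,0.1,0.15,0.5,1],[0,0,0,0.2,0.15,1.0,1],[0,0,0,0.3,0.15,1.5,1],[0,0,0,0.5,0.15,1.55,1],[0,0,0,0.7,0.15,1.55,1]],
])

```text
clock: 3.02
tool_pos: [561.7, -161.0, 14.7]
tool_rot: [0.749, 0.663, -0.0, -0.001]
wrist_force: [-0.2, 0.5, -0.5]
grip_width: 0.2
```

Request:
play_rows([
  [[0,0,0,0.2,0,0,1],[0,0,0,0.4,0,0,1],[0,0,0,0.6,0,0,1],[0,0,0,0.8,0,0,1],[0,0,0,1.0,0,0,1]],
])

```text
clock: 3.43
tool_pos: [564.0, -151.4, 16.0]
tool_rot: [0.749, 0.663, 0.0, 0.0]
wrist_force: [0.1, -0.9, 0.3]
grip_width: -0.2
```

Request:
play_rows([
  [[0,0,0,0.2,0,0,1],[0,0,0,0.5,0,0,1],[0,0,0,0.8,0,0,1],[0,0,0,1.1,0,0,1],[0,0,0,1.4,0,0,1]],
])

```text
clock: 3.85
tool_pos: [565.7, -138.1, 16.0]
tool_rot: [0.749, 0.663, -0.0, 0.001]
wrist_force: [-0.2, -3.8, -0.3]
grip_width: 0.1
```

```bash
python3 -c "
from h import *
f=grab('wrist');save(f,'w3.png',s=1.2)
want([562,-140,15])"
```

```text
rotvec deg [ 0.03  0.02 -0.01] shift cm [-0.29 -0.34  0.1 ] t 3.9 F [ 0.3 -3.5  0.3] pos [ 565.7 -137.5   16. ] w 0.008565396343951327
```

View pics/w3.png

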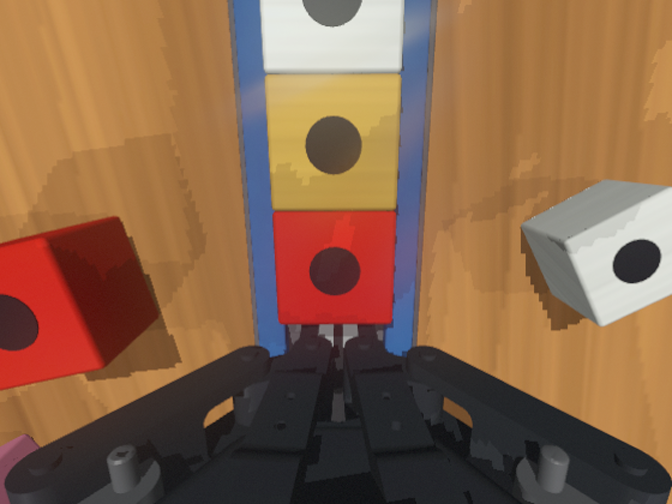

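Contact: the fingers are square behind red (336,268), the row is closed, and it is moving with about 4 N. I continue the push.

Request:
play_rows([
  [[0,0,0,0.4,0,0,1],[0,0,0,0.8,0,0,1],[0,0,0,1.2,0,0,1],[0,0,0,1.6,0,0,1],[0,0,0,2.0,0,0,1]],
])

```text
clock: 4.32
tool_pos: [568.1, -117.9, 16.0]
tool_rot: [0.749, 0.663, -0.0, 0.0]
wrist_force: [-0.6, -4.6, 1.0]
grip_width: -0.4
```

Request:
play_rows([
  [[0,0,0,0.4,0,0,1],[0,0,0,0.8,0,0,1],[0,0,0,1.2,0,0,1],[0,0,0,1.6,0,0,1],[0,0,0,2.0,0,0,1]],
])

```text
clock: 4.73
tool_pos: [570.5, -98.0, 16.0]
tool_rot: [0.749, 0.663, -0.0, 0.0]
wrist_force: [-1.1, -4.6, 0.5]
grip_width: 0.2
```

Request:
play_rows([
  [[0,0,0,0.4,0,0,1],[0,0,0,0.8,0,0,1],[0,0,0,1.2,0,0,1],[0,0,0,1.6,0,0,1],[0,0,0,2.0,0,0,1]],
])

```text
clock: 5.15
tool_pos: [572.9, -78.2, 16.0]
tool_rot: [0.749, 0.663, -0.0, 0.0]
wrist_force: [-0.1, -4.4, 1.0]
grip_width: -0.3
```

Request:
play_rows([
  [[0,0,0,0.4,0,0,1],[0,0,0,0.8,0,0,1],[0,0,0,1.2,0,0,1],[0,0,0,1.6,0,0,1],[0,0,0,2.0,0,0,1]],
])

```text
clock: 5.57
tool_pos: [575.2, -58.4, 16.0]
tool_rot: [0.749, 0.663, -0.0, 0.0]
wrist_force: [0.2, -5.2, 1.4]
grip_width: 0.2
```

Run:
```python
from h import *
f=grab('top'); save(f,'crop2.png',(190,180,390,280),4)
want([577,-17,15]); print(sensors.sense()['tool_pos']@d)
```

```text
rotvec deg [-0.   -0.01 -0.  ] shift cm [ 4.05 -0.32  0.09] t 5.6167 F [-0.3 -3.9  0.8] pos [575.3 -57.5  15.9] w -0.049494245333212575
12.689685324528329
```

View pics/crop2.png

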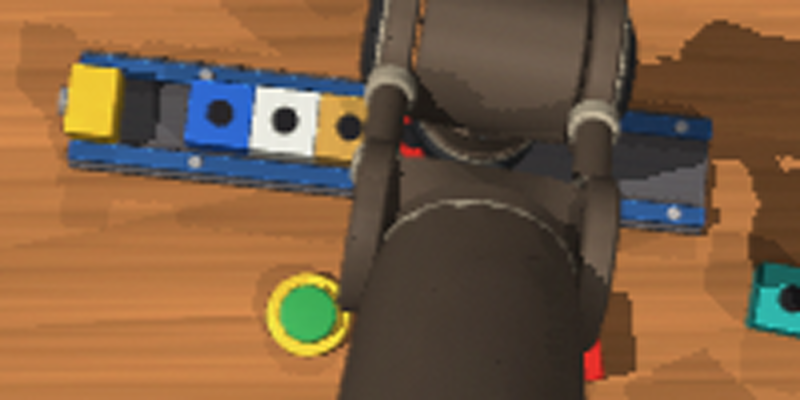

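The row is still closed, and blue's front face at (188,108) is about 40 mm from the stop face at (122,102).

Request:
play_rows([
  [[0,0,0,0.4,0,0,1],[0,0,0,0.8,0,0,1],[0,0,0,1.2,0,0,1],[0,0,0,1.6,0,0,1],[0,0,0,2.0,0,0,1]],
])

```text
clock: 6.03
tool_pos: [577.6, -38.7, 16.0]
tool_rot: [0.749, 0.663, -0.0, 0.0]
wrist_force: [-0.7, -6.0, 2.9]
grip_width: 0.1
```

Request:
play_rows([
  [[0,0,0,0.3,0,0,1],[0,0,0,0.6,0,0,1],[0,0,0,0.8,0,0,1],[0,0,0,1.0,0,0,1],[0,0,0,1.2,0,0,1]],
])

```text
clock: 6.45
tool_pos: [579.0, -26.9, 16.0]
tool_rot: [0.749, 0.663, -0.0, 0.0]
wrist_force: [-0.3, -5.2, 1.9]
grip_width: 0.1
```

Request:
play_rows([
  [[0,0,0,0.1,0,0,1],[0,0,0,0.2,0,0,1],[0,0,0,0.3,0,0,1]],
])

```text
clock: 6.7
tool_pos: [579.4, -23.9, 16.0]
tool_rot: [0.749, 0.663, -0.0, 0.0]
wrist_force: [-0.5, -6.0, 1.8]
grip_width: 0.2
```

Request:
play_rows([
  [[0,0,0,0.1,0,0,1],[0,0,0,0.2,0,0,1],[0,0,0,0.3,0,0,1]],
])

```text
clock: 6.95
tool_pos: [579.7, -21.0, 16.0]
tool_rot: [0.749, 0.663, -0.0, 0.0]
wrist_force: [-0.1, -5.8, 2.0]
grip_width: 0.1
```

Request:
play_rows([
  [[0,0,0,0.1,0,0,1],[0,0,0,0.2,0,0,1],[0,0,0,0.3,0,0,1]],
])

```text
clock: 7.2
tool_pos: [580.0, -18.0, 16.0]
tool_rot: [0.749, 0.663, -0.0, 0.0]
wrist_force: [-0.3, -5.4, 2.0]
grip_width: 0.1
```

Request:
play_rows([
  [[0,0,0,0.1,0,0,1],[0,0,0,0.2,0,0,1]],
])

```text
clock: 7.37
tool_pos: [580.3, -16.1, 16.0]
tool_rot: [0.749, 0.663, -0.0, 0.0]
wrist_force: [-0.9, -5.5, 2.2]
grip_width: 0.1
```

Request:
play_rows([
  [[0,0,0,0.1,0,0,1],[0,0,0,0.2,0,0,1]],
])

```text
clock: 7.53
tool_pos: [580.4, -15.2, 16.0]
tool_rot: [0.748, 0.663, -0.001, 0.001]
wrist_force: [-1.1, -13.1, 2.0]
grip_width: -0.1
```

Request:
play_rows([
  [[0,0,0,0.05,0,0,1],[0,0,0,0.05,0,0,1],[0,0,0,0.05,0,0,1]],
])

```text
clock: 7.78
tool_pos: [580.4, -15.2, 16.0]
tool_rot: [0.748, 0.663, -0.001, 0.001]
wrist_force: [-1.8, -10.5, 2.0]
grip_width: -0.1
```

Request:
play_rows([
  [[0,0,0,0.05,0,0,1],[0,0,0,0.1,0,0,1],[0,0,0,0.1,0,0,1]],
])

```text
clock: 8.03
tool_pos: [580.4, -15.2, 16.0]
tool_rot: [0.748, 0.663, -0.002, 0.001]
wrist_force: [-1.7, -13.5, 1.7]
grip_width: 0.0
```

Run:
```python
from h import *
f=grab('top'); save(f,'crop3.png',(190,180,390,280),4)
want([470,36.4,60])
```

```text
rotvec deg [-0.03  0.27  0.08] shift cm [  3.78 -11.58  -4.41] t 8.0833 F [ -2.1 -13.9   2.6] pos [580.4 -15.2  16. ] w 0.030067584105968888
```

View pics/crop3.png

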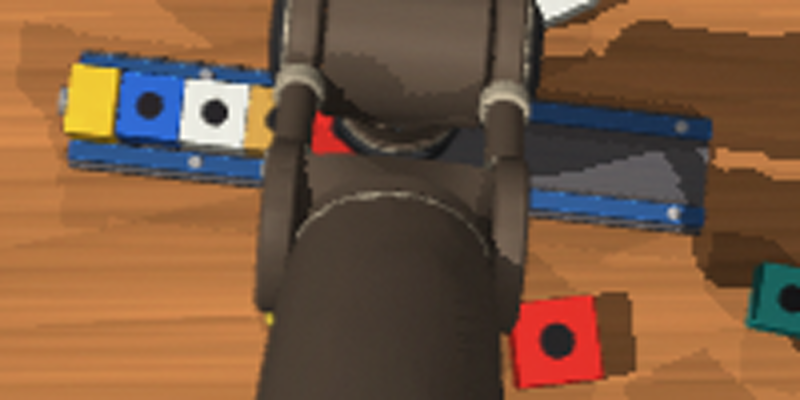

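The row is home. Blue at (150,105) touches the stop face at (118,100), and the force rose from about 5.5 to 13.5 N with no further motion. I back off, rise, and go over the button.

Request:
play_rows([
  [[0,0,0,-0.5,0,0,1],[0,0,0,-1.2,0,0,1],[0,0,0,-2,0,0,1],[0,0,0,-2.5,0,-0.5,1],[0,0,0,-2.5,0,-2.5,1]],
])

```text
clock: 8.5
tool_pos: [574.3, -37.1, 38.0]
tool_rot: [0.749, 0.662, -0.002, -0.003]
wrist_force: [0.2, 1.2, 0.2]
grip_width: 0.0
```

Request:
play_rows([
  [[0,0,0,0,0,-3,1],[0,0,0,0,0,-6,1],[0,0,0,0,0,-9,1],[0,0,0,0,-3,-10,1],[0,0,0,0,-6,-10,1]],
])

```text
clock: 8.92
tool_pos: [522.4, -30.1, 145.6]
tool_rot: [0.749, 0.663, 0.004, 0.004]
wrist_force: [-0.5, -0.0, -0.4]
grip_width: -0.1
```

Run:
```python
from h import *
want([474,0,140])
```

```text
rotvec deg [ 0.59 -0.04 -0.04] shift cm [ 2.39 -5.17  0.51] t 8.9167 F [-0.5 -0.  -0.4] pos [522.4 -30.1 145.6] w -0.11409187508986311
```

Request:
play_rows([
  [[0,0,0,1.2,-2.4,0,1],[0,0,0,2.4,-4.7,0,1],[0,0,0,2.4,-4.7,0,1],[0,0,0,2.4,-4.7,0,1],[0,0,0,2.4,-4.7,0,1]],
])

```text
clock: 9.33
tool_pos: [475.6, -0.2, 141.4]
tool_rot: [0.749, 0.663, 0.001, 0.001]
wrist_force: [0.6, 0.1, 0.3]
grip_width: 0.4
```

Request:
play_rows([
  [[0,0,0,0,0,0,1],[0,0,0,0,0,0,1],[0,0,0,0,0,0,1]],
])

```text
clock: 9.58
tool_pos: [475.4, -0.5, 140.8]
tool_rot: [0.749, 0.662, 0.0, 0.0]
wrist_force: [0.2, -0.2, -0.2]
grip_width: 0.6
```

Run:
```python
from h import *
f=grab('wrist'); save(f,'w4.png',s=1.2)
hsv=cv2.cvtColor(f['frame'],cv2.COLOR_RGB2HSV); H,S,V=cv2.split(hsv.astype(int))
m=((H>45)&(H<85)&(S>120)&(V>60)).astype(np.uint8)
k,l,st,c=cv2.connectedComponentsWithStats(m); i=1+st[1:,4].argmax(); print(st[i],c[i])
b=plane(f,[c[i]],22)[0]; print(b); want([b[0],b[1],60])
```

```text
[251 144  39  37 846] [270.79078014 165.23877069]
[471.54823034  36.00347822  22.        ]
rotvec deg [ 0.01 -0.   -0.05] shift cm [ 3.57 -0.81  8.07] t 9.6333 F [0.  0.7 0. ] pos [ 4.752e+02 -4.000e-01  1.407e+02] w 0.1088567970599299
```

View pics/w4.png

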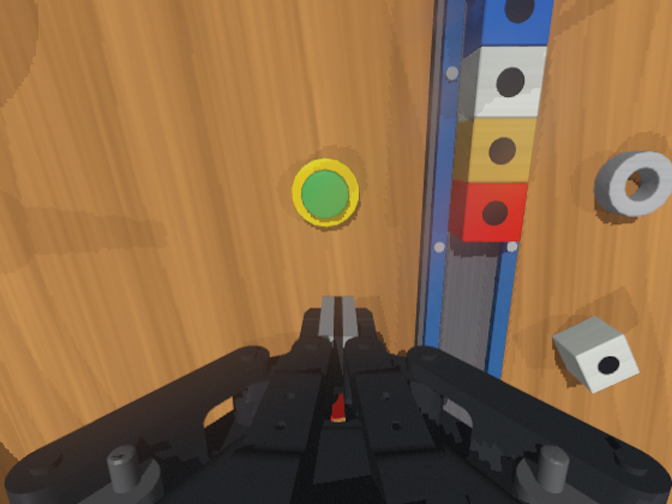

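The row is still closed, with red at (495,212) and brass, silver and blue ahead of it. The button is at (325,194). I move over it and descend.

Request:
play_rows([
  [[0,0,0,1.8,-0.4,1,1],[0,0,0,3.6,-0.8,3.5,1],[0,0,0,3.6,-0.8,7,1],[0,0,0,3.6,-0.8,10,1],[0,0,0,3.6,-0.8,10.5,1]],
])

```text
clock: 10.05
tool_pos: [466.5, 36.8, 31.2]
tool_rot: [0.749, 0.663, -0.004, -0.003]
wrist_force: [-0.9, -0.8, -0.3]
grip_width: 0.1
```

Request:
play_rows([
  [[0,0,0,0,0,0,1],[0,0,0,0,0,0,1],[0,0,0,0,0,0,1]],
])

```text
clock: 10.3
tool_pos: [473.1, 36.4, 37.5]
tool_rot: [0.749, 0.663, 0.001, 0.001]
wrist_force: [0.1, -1.1, 0.3]
grip_width: 0.2
```

Request:
play_rows([
  [[0,0,0,0,0,0.5,1],[0,0,0,0,0,1.0,1],[0,0,0,0,0,1.3,1],[0,0,0,0,0,1.5,1],[0,0,0,0,0,1.7,1]],
])

```text
clock: 10.72
tool_pos: [471.3, 36.5, 19.0]
tool_rot: [0.749, 0.663, 0.0, 0.0]
wrist_force: [0.1, -0.2, 2.8]
grip_width: 0.4
```

Request:
play_rows([
  [[0,0,0,0,0,0.1,1],[0,0,0,0,0,0.2,1],[0,0,0,0,0,0.3,1]],
])

```text
clock: 10.97
tool_pos: [471.2, 36.5, 16.0]
tool_rot: [0.749, 0.663, 0.0, 0.0]
wrist_force: [-1.0, -0.7, 5.7]
grip_width: 0.0
```

Request:
play_rows([
  [[0,0,0,0,0,0.1,1],[0,0,0,0,0,0.2,1],[0,0,0,0,0,0.2,1]],
])

```text
clock: 11.22
tool_pos: [471.4, 36.5, 15.8]
tool_rot: [0.749, 0.663, -0.0, -0.0]
wrist_force: [-5.6, -1.2, 19.7]
grip_width: 0.1
```

The button has bottomed out: 20 N at z = 15.8 mm with no further travel. I release it and retreat.

Request:
play_rows([
  [[0,0,0,0,0,-0.4,1],[0,0,0,0,0,-1,1],[0,0,0,0,0,-3,1],[0,0,0,0,0,-6,1],[0,0,0,0,0,-9,1]],
])

```text
clock: 11.63
tool_pos: [469.2, 36.7, 103.4]
tool_rot: [0.749, 0.663, -0.001, -0.001]
wrist_force: [1.4, 0.4, -0.1]
grip_width: -0.3
```

Request:
play_rows([
  [[0,0,0,-3,-1,-3,1],[0,0,0,-6,-2,-5,1],[0,0,0,-9,-3,-5,1],[0,0,0,-12,-4,-5,1],[0,0,0,-15,-5,-5,1]],
])

```text
clock: 12.05
tool_pos: [402.5, -107.1, 154.3]
tool_rot: [0.749, 0.663, 0.0, 0.001]
wrist_force: [0.7, -1.0, -0.3]
grip_width: 0.2
```

Request:
play_rows([
  [[0,0,0,-3,-1,0,1],[0,0,0,-6,-2,0,1],[0,0,0,-6,-2,0,1],[0,0,0,-6,-2,0,1],[0,0,0,-6,-2,0,1]],
])

```text
clock: 12.47
tool_pos: [375.7, -162.8, 153.5]
tool_rot: [0.749, 0.662, 0.0, -0.0]
wrist_force: [-0.7, -0.4, -0.2]
grip_width: -0.1
```

Run:
```python
from h import *
f=grab('top'); save(f,'crop4.png',(100,140,500,340),2)
s=sensors.sense(); print(s['clock'],s['tool_pos'],s['wrist_force'])
g=np.median(f['z_map'][254:262,263:271]); print('button depth',g,'(was 1340.3)')
```

```text
12.5167 [ 375.97983477 -162.46022451  153.48353906] [-0.08377867 -0.44513388 -0.35386134]
button depth 1340.7144 (was 1340.3)
```

View pics/crop4.png

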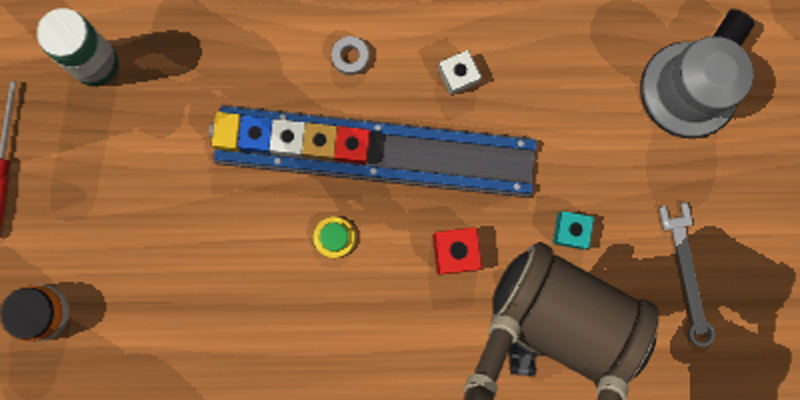

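The row is against the stop, with the blocks from blue (255,133) to red (352,144) touching. The button (334,237) is back up and the bystanders are where they were.

```bash
python3 -c "
from h import *
print(job_done())"
```

```text
the job is handed in; nothing more can be done
None
```

I pushed the four-block row (blue, silver, brass, red, with red at the rear) along the rail until it was home against the yellow stop. Then I pressed the green button fully down, let it go, and handed the job in at about 12.5 s.

- **Row:** the push force rose from about 5.5 N to 13.5 N with no further movement. The last top view shows all four blocks touching each other and the stop.
- **Button:** it bottomed out at about 6 mm of travel, with the force jumping to 20 N at z = 15.8 mm. Afterwards its depth reading was back where it started (1340.7 mm, was 1340.3 mm).
- **Bystanders:** those in the last top view look unmoved.
- **Disagreement:** the top and wrist cameras differed by about 4 mm in x on the rail's position. I followed the wrist view, which matched where the fingers actually were.

No check failed.

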